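# Pack and press a stone tile in the setting bed

## Task

On the stone carver's setting bed, first seat the loose wooden jaw fully down over the two brass pins and let go of it. Then take the red packer by its handle and lower it, down to the bed, into the gap between the jaw and a tile, only at the tile where the gap is wide enough, and push that tile with it until its whole back edge is flush against the steel fence. Finish while still gripping the packer and holding the tile firmly pressed against the fence; leave the jaw seated, and leave the other tile and everything else on the bench where it lies.

Things in the scene. Friction and masses are not known exactly. Their poses are not given: they have to be found in the camera images.
- bed: Setting bed, a fixed blue plate 200 (x) x 240 (y) x 18 mm high. Origin: centre of its underside, on the bench; x points to the fence, y along it, z up. Two upright brass pins stand on it at x = -78, y = +-80 mm: 10 mm thick for 12 mm, then tapering to a blunt point 22 mm above the plate.
- fence: Steel fence along the bed's back edge, part of the bed and with the same origin and axes as the bed: 240 mm long, 18 mm thick, top 46 mm above the bench. Its face towards the tiles is the plane x = +80 mm of the bed.
- jaw_seat (a point): Point on the bed's upper face midway between the pins (bed x = -78 mm, y = 0, z = 18 mm): the seated jaw's origin comes here, the jaw's y along the bed's y (either way round).
- jaw: Loose light-wood bar, 0.3 kg, 36 (x) x 220 (y) x 30 mm high; two vertical 13.5 mm through-holes at x = 0, y = +-80 mm. Dark handle at mid-top, 16 (x) x 60 (y) mm, 30 to 72 mm above the underside; grip across x. Origin: centre of underside. Half turn alike. Starts on the bench left or right of the bed. Seated, its tile-side face is at bed x = -60 mm, its top 48 mm above the bench.
- packer: Loose red spacer, 0.15 kg, 32 (x, the thickness across the gap) x 56 (y) x 30 mm high; dark upright handle 18 (x) x 30 (y) mm on its middle, 30 to 85 mm above the underside: grip it across x, with fingertips high enough to clear the seated jaw. Origin: centre of underside, z up. Half turn alike. It starts on the bench, on the other side of the bed from the jaw.
- tile_short: Loose marble tile, 88 (x) x 90 (y) x 22 mm, 0.3 to 0.65 kg, on the left or right half of the bed. Origin: underside, middle of the back edge (towards the fence); it reaches from x = 0 to -88 mm in its own frame, z up. Starts 6 to 12 mm short of the fence, up to 0.03 rad askew; its gap to the seated jaw is about 40 to 46 mm, enough for the packer. Pushing it along takes 2 to 7 N.
- tile_long: Loose marble tile like the other but 112 mm long in x, in the other half of the bed. Origin likewise under the middle of its back edge. Its gap to the seated jaw is 16 to 22 mm, too narrow for the packer. It stays where it is.
- offcut: Bystander, to be left alone. Marble offcut, 70 x 50 x 30 mm; origin at the centre of its underside.
- chisel: Bystander, to be left alone. Carving point with a screwdriver-like handle, 190 mm long, lying; origin about the middle of its length.
- mallet: Bystander, to be left alone. Hammer, 270 mm long, lying; origin about the middle of its length.
- brush: Bystander, to be left alone. Dusting brush, 200 mm long, lying; origin about the middle of its length.
- dust_bowl: Bystander, to be left alone. White bowl, 110 mm across, 45 mm high; origin at the centre of its underside.
- paste_jar: Bystander, to be left alone. Amber jar, 70 mm across, 80 mm high; origin at the centre of its underside.
- bangle: Bystander, to be left alone. Blue ring, 76 mm across, 14 mm high; origin at the centre of its underside.

How it is judged:
By the outcome, as a careful person would: the job done as asked, in the order asked, and still so for the second after the job is handed in, while the arm keeps its last pose, push and grip.
It also fails if it takes over 58 s, if anything falls off the work surface, if the arm or the gripper's body presses on something with over 40 N, if the wrist force passes 120 N, or if a joint passes its speed limit or range.

## Robot

A 6-joint arm with a two-finger parallel gripper is mounted at the origin on the work surface. World frame = base frame: x ahead of the robot, y to its left, z up, the work surface at z = 0. Lengths are in m, angles in rad, forces in N, time in s.
With the tool pointing down it reaches from about 0.25 to 0.775 m from the base axis. Payload 4 kg.
Tool frame: the origin (TCP) lies between the finger pads; the fingertips stand 14 mm ahead of it and the grasp point (between the pads) lies 5 mm behind it (env.tip_extent is the distance from the TCP to the fingertips, in m); z points along the fingers, y is the direction in which the jaws open and shut (so a half turn about z gives the same grasp; the last joint's range is limited). The gripper opens to 94 mm and grips with 3 to 60 N. Pads are 16 mm wide; open, the fingers measure 119 mm over their backs; the gripper's body (75 mm by 177 mm) begins 78 mm behind the grasp point.
Start: joints at [1.01, 0.087, 1.371, -0, 1.684, -0.103], TCP at [0.243, 0.493, 0.22] pointing down, gripper open.
Joint ranges: [-3.1, 3.1], [-0.76, 2.03], [0.27, 2.55], [-1.08, 4.22], [0.17, 2.65], [-2.57, 2.57]. Speed limits (rad/s): [2.79, 2.79, 3.14, 3.14, 3.14, 3.14].

## Interface

Orientations are given as [roll, pitch, yaw] about the fixed x, y, z axes, in that order (R = Rz(yaw) Ry(pitch) Rx(roll)).
In Python, from cell import env gives the robot as it stands. Calls block until the motion is done:
- env.move_pose(position, orientation): joint-space move of the TCP to a pose.
- env.move_linear(position, orientation=None, max_speed=0.15): straight line of the TCP; orientation=None keeps the orientation; max_speed is the mean speed in m/s.
- env.move_joints(angles): joint-space move.
- env.set_gripper(opening): finger opening in m; the grip force is fixed at half the most; returns when the fingers have stopped.
- env.pause(seconds).
- env.inverse_kinematics(position, orientation): joint angles nearest the present ones, or None.
- env.observe(): the state.
- env.camera(name): name is "side" or "top"; returns a dict with "pixels" (420x560x3 uint8, red, green, blue), "fx", "fy", "cx", "cy" (pixels), "camera_from_world" (4x4, takes a point from world to camera coordinates). Camera axes: x right, y down, z forward; pixel columns grow to the right and rows downward; lengths in m; the calibration is good to about 2 mm. A picture is of the moment at which its call begins. There is no depth.
A pose or a line that the arm cannot do raises env.PlanningError and nothing moves.
- env.job_done(): hands the job in, once; it reports no verdict.
The state is a dict: "clock": time; "qpos": joint angles; "joint_velocities": joint speeds; "tau": joint torques, N m; "position": TCP position; "tcp_rot": TCP orientation; "wrist_force": force on the tool from outside, world axes, zero at the start; "moment": the same for the moment, N m; "width": finger opening in m.
Only numpy, scipy, OpenCV 4.12 (cv2) and the standard library are available. Lean on these libraries where they do the work, as an engineer would, in place of code of your own. Each camera call takes 0.05 s, during which the arm holds its last target.

## Working session

There is one attempt and no reset: what is moved stays moved. The work goes in short steps, each a Python script; the robot and the scene stay as the last script left them, time stands still between calls to the robot, and variables do not carry over. Pictures are saved under pics/ and viewed, and the job is handed in when it is done.

```bash
ls; mkdir -p pics
python3 - <<'E'
from cell import env
import cv2,numpy as np
for n in ("top","side"):
    c=env.camera(n); cv2.imwrite(f"pics/{n}0.png",cv2.resize(c["pixels"][:,:,::-1],(800,600),interpolation=cv2.INTER_CUBIC))
    cv2.imwrite(f"pics/{n}0_raw.png",c["pixels"][:,:,::-1])
    print(n,c["fx"],c["fy"],c["cx"],c["cy"],np.round(c["camera_from_world"],4).tolist())
s=env.observe();print(s)
E
```

```text
pics
top 449.93460131786827 449.93460131786827 281.51157585726986 208.85664185723695 [[-0.002, -1.0, -0.0005, 0.0199], [-0.9817, 0.0021, -0.1905, 0.5822], [0.1905, 0.0001, -0.9817, 1.1819], [0.0, 0.0, 0.0, 1.0]]
side 407.8432006472851 407.8432006472851 281.18619423635784 211.17111720341435 [[0.9829, -0.1832, 0.0206, -0.5896], [-0.1019, -0.6331, -0.7674, 0.1024], [0.1536, 0.7521, -0.6409, 1.2771], [0.0, 0.0, 0.0, 1.0]]
{'clock': 0.1, 'qpos': array([ 1.00993485e+00,  8.78760404e-02,  1.37208985e+00, -2.58300122e-05,
        1.68358968e+00, -1.03059809e-01]), 'joint_velocities': array([ 0.00051771, -0.00208399, -0.00334491,  0.00022047,  0.00028113,
        0.0009955 ]), 'tau': array([ 2.47116666e-03, -3.41252804e+01, -3.03301585e+01,  7.20054097e-02,
        3.04457475e-02, -8.14783812e-05]), 'position': array([0.24283239, 0.49297483, 0.21843069]), 'tcp_rot': array([-3.13963752e+00, -1.76403909e-04,  2.68378793e+00]), 'wrist_force': array([ 0.52810067,  0.13229083, -0.9631787 ]), 'moment': array([-0.01767993,  0.00870315, -0.00452056]), 'width': 0.09401539924894023}
```

View pics/top0.png

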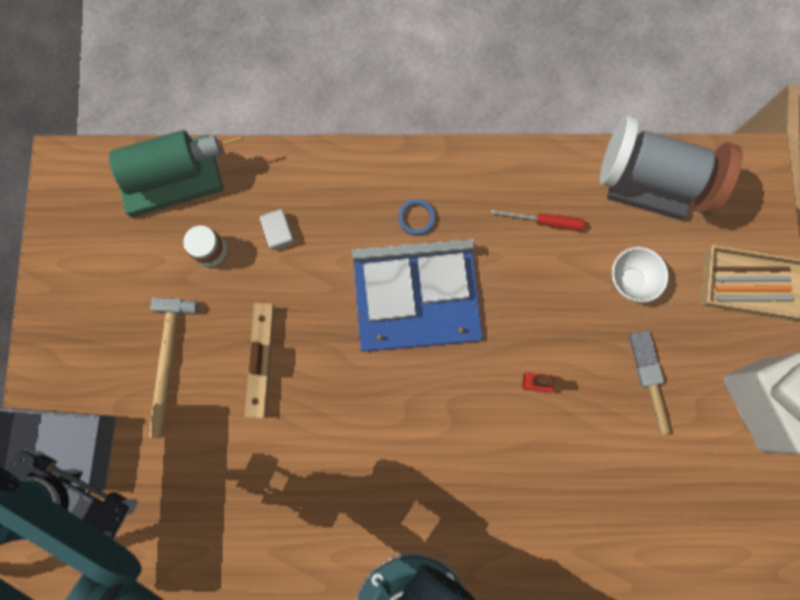

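View pics/side0.png

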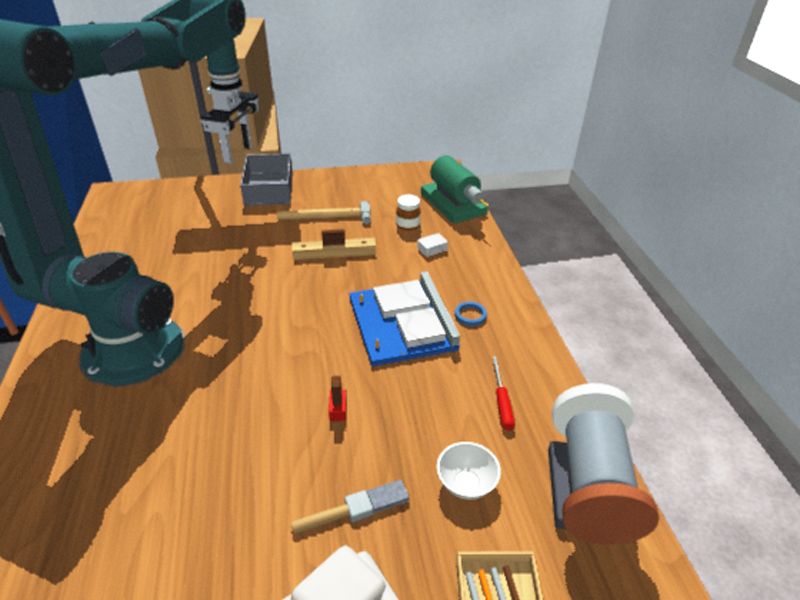

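Overview: the jaw is on the left (top view, 800 px scale, about (259,360)). The packer is on the right at about (540,382), and the bed is at about (418,295). The short tile is the right-hand one. Next I'll look at enlarged crops.

```bash
cat > h.py <<'E'
import cv2,numpy as np
def crop(img,u0,v0,w,h,s,fn):
    c=cv2.resize(img[v0:v0+h,u0:u0+w],(w*s,h*s),interpolation=cv2.INTER_CUBIC)
    for k in range(0,w,10):
        cv2.line(c,(k*s,0),(k*s,8),(0,255,255),1)
        if k%20==0: cv2.putText(c,str(u0+k),(k*s,18),0,.4,(0,255,255),1)
    for k in range(0,h,10):
        cv2.line(c,(0,k*s),(8,k*s),(0,255,255),1)
        if k%20==0: cv2.putText(c,str(v0+k),(9,k*s+4),0,.4,(0,255,255),1)
    cv2.imwrite(fn,c)
E
python3 - <<'E'
from h import *
t=cv2.imread("pics/top0_raw.png");s=cv2.imread("pics/side0_raw.png")
crop(t,240,160,105,92,7,"pics/t_bed.png")
crop(s,235,180,100,80,8,"pics/s_bed.png")
a=np.zeros((600,800,3),np.uint8)
crop(t,165,205,40,92,6,"pics/t_jaw.png");crop(t,360,250,50,35,8,"pics/t_pk.png")
crop(s,200,155,70,35,8,"pics/s_jaw.png");crop(s,220,255,30,45,8,"pics/s_pk.png")
j=cv2.imread("pics/t_jaw.png");a[:552,:240]=j
p=cv2.imread("pics/t_pk.png");a[:280,250:650]=p
p=cv2.imread("pics/s_jaw.png")[:, :540];a[300:580,250:790]=p
cv2.imwrite("pics/mix.png",a)
E
```

```text
(no output)
```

View pics/t_bed.png

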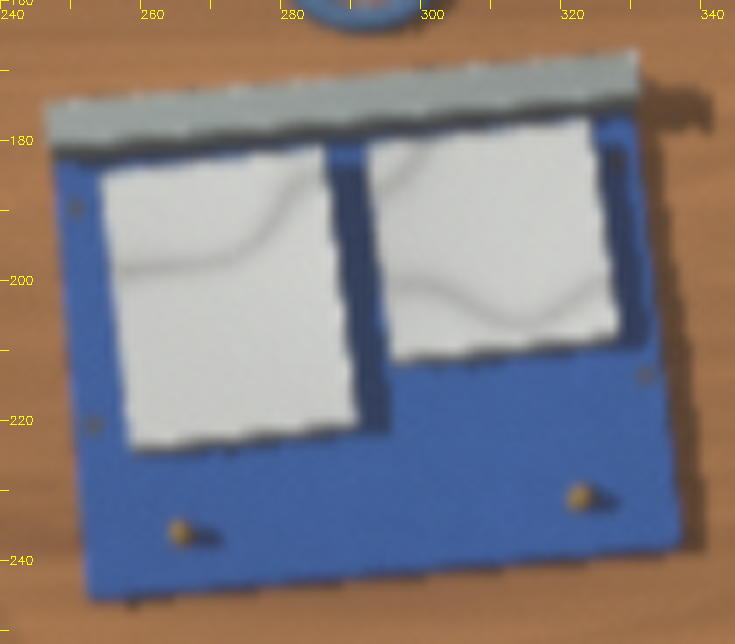

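View pics/s_bed.png

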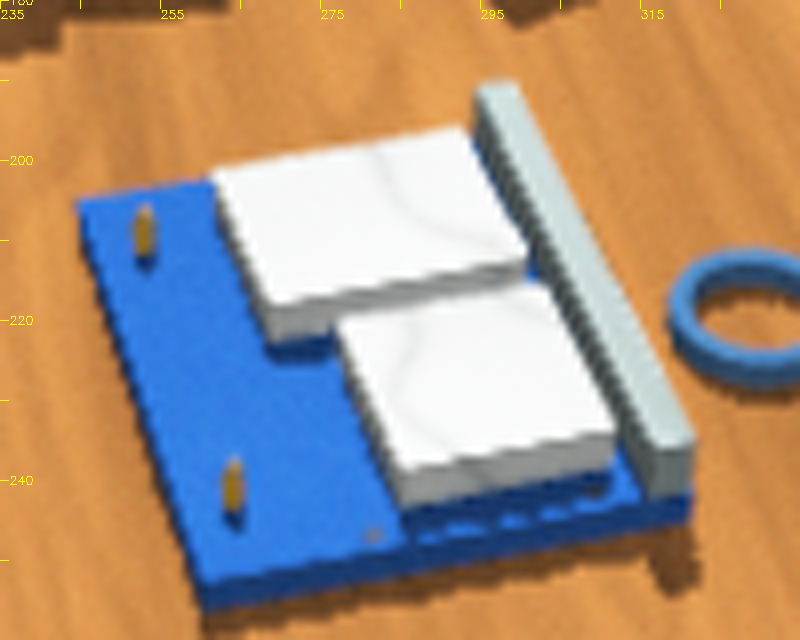

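View pics/mix.png

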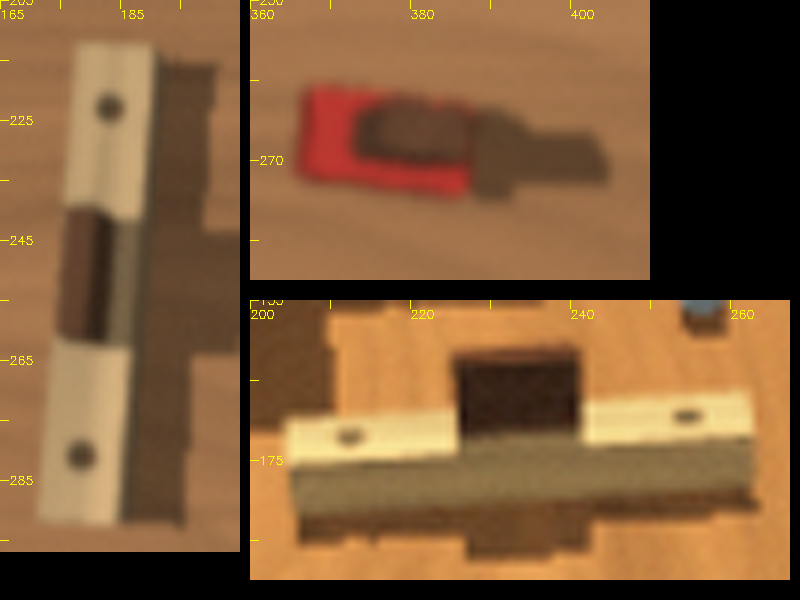

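View pics/s_pk.png

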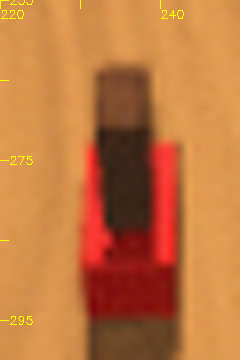

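```bash
cat > fit.py <<'E'
import numpy as np
from scipy.optimize import least_squares
T=dict(f=449.9346,c=(281.5116,208.8566),M=np.array([[-0.002,-1.0,-0.0005,0.0199],[-0.9817,0.0021,-0.1905,0.5822],[0.1905,0.0001,-0.9817,1.1819]]))
S=dict(f=407.8432,c=(281.1862,211.1711),M=np.array([[0.9829,-0.1832,0.0206,-0.5896],[-0.1019,-0.6331,-0.7674,0.1024],[0.1536,0.7521,-0.6409,1.2771]]))
def proj(C,P):
    q=C["M"]@np.append(P,1); return np.array([C["f"]*q[0]/q[2]+C["c"][0],C["f"]*q[1]/q[2]+C["c"][1]])
def cr(u0,v0,s,X,Y): return np.array([u0+(X+.5)/s-.5,v0+(Y+.5)/s-.5])
def fit(obs,bodies,free=True):
    # obs: (cam,body,(x,y,z)mm,pix)
    names=list(bodies)
    def res(p):
        r=[]
        for cam,b,P,px in obs:
            i=3*names.index(b);x,y,a=p[i:i+3]
            P=np.array(P)/1000;w=[x+np.cos(a)*P[0]-np.sin(a)*P[1],y+np.sin(a)*P[0]+np.cos(a)*P[1],P[2]]
            q=proj(T if cam=="T" else S,w)
            if cam=="S": q=q+p[-2:]
            r+=list(q-px)
        return np.array(r+[p[-2]*.3,p[-1]*.3])
    p0=np.concatenate([np.array(v) for v in bodies.values()]+[[0,0]])
    o=least_squares(res,p0,x_scale=np.where(np.arange(len(p0))<len(p0)-2,.01,1),loss="soft_l1")
    R=res(o.x)[:-2].reshape(-1,2)
    for k,n in enumerate(names):
        x,y,a=o.x[3*k:3*k+3];e=R[[j for j,ob in enumerate(obs) if ob[1]==n]]
        print(n,"x %.4f y %.4f yaw %.4f"%(x,y,a),"rms",round(float(np.sqrt((e**2).mean())),2))
    print("side off",o.x[-2:])
    for ob,r in zip(obs,R):
        if abs(r).max()>.8: print("big",ob[:3],r.round(2))
    return {n:o.x[3*k:3*k+3] for k,n in enumerate(names)}
E
python3 - <<'E'
from fit import *
o=[]
def A(cam,b,u0,v0,s,L):
    for P,X,Y in L:o.append((cam,b,P,cr(u0,v0,s,X,Y)))
A("T","bed",240,160,7,[((-100,120,18),90,598),((-100,-120,18),682,543),((98,120,46),44,104),((98,-120,46),636,52),((80,120,46),53,150),((80,-120,46),638,98),((-78,80,36),178,531),((-78,-80,36),577,497)])
A("S","bed",235,180,8,[((-100,120,18),78,202),((-100,-120,18),204,582),((-100,-120,0),204,610),((100,-120,0),690,522),((98,120,46),516,84),((80,120,46),476,86),((98,-120,46),692,436),((80,-120,46),652,440),((-78,80,40),147,206),((-78,-80,40),233,458)])
A("T","long",240,160,7,[((0,45,40),102,176),((0,-45,40),325,147),((-112,-45,40),358,424),((-112,45,40),131,450)])
A("T","short",240,160,7,[((0,45,40),368,143),((0,-45,40),590,120),((-88,-45,40),619,334),((-88,45,40),393,361)])
A("S","long",235,180,8,[((0,45,40),464,127),((0,-45,40),526,262),((-112,-45,40),268,308),((-112,45,40),212,172)])
A("S","short",235,180,8,[((0,45,40),546,284),((0,-45,40),614,434),((-88,-45,40),400,474),((-88,45,40),336,322)])
A("T","jaw",165,205,6,[((18,110,30),76,42),((18,-110,30),0,0)][:0]+[((110-92,110,30),76,42)][:0])
# jaw: +y of jaw taken toward world +x? body yaw ~ -90deg: jaw y -> world +x
A("T","jaw",165,205,6,[((-18,110,30),156,44),((18,110,30),76,42),((18,-110,30),38,520),((-18,-110,30),121,524),((0,80,30),110,108),((0,-80,30),82,456)])
A("S","jaw",200,155,8,[((18,110,30),500,92),((18,-110,30),34,120),((-18,-110,30),41,165),((-18,110,30),503,136),((0,-80,30),99,136),((0,80,30),437,116),((-18,-110,0),48,215),((-18,110,0),505,198)])
A("T","packer",360,250,8,[((16,28,30),62,86),((-16,28,30),47,182),((-16,-28,30),218,195)])
A("S","packer",220,255,8,[((-16,28,30),88,143),((16,28,30),178,143),((16,-28,30),178,264),((-16,-28,30),84,264),((-16,-28,0),84,318),((16,-28,0),178,318),((-9,15,85),96,66),((9,15,85),150,66),((9,-15,85),151,128),((-9,-15,85),98,128)])
r=fit(o,dict(bed=(.45,0,0),long=(.5,.05,0),short=(.5,-.05,0),jaw=(.4,.25,-1.57),packer=(.3,-.2,0)))
bx,by,a=r["bed"]
for n in("long","short"):
    d=r[n][:2]-r["bed"][:2];print(n,"in bed mm",1000*np.array([np.cos(a)*d[0]+np.sin(a)*d[1],-np.sin(a)*d[0]+np.cos(a)*d[1]]),r[n][2]-a)
np.save("poses.npy",r,allow_pickle=True)
E
```

```text
bed x 0.5962 y -0.0081 yaw 0.0864 rms 0.46
long x 0.6599 y 0.0507 yaw 0.1111 rms 0.28
short x 0.6718 y -0.0568 yaw 0.1029 rms 0.3
jaw x 0.4690 y 0.2969 yaw -1.6129 rms 5.66
packer x 0.4243 y -0.2427 yaw -0.1166 rms 0.35
side off [0.30963541 0.71956963]
big ('T', 'bed', (-100, 120, 18)) [-0.95  0.27]
big ('T', 'bed', (80, 120, 46)) [-1.17 -0.5 ]
big ('S', 'bed', (80, -120, 46)) [0.31 1.12]
big ('T', 'jaw', (-18, 110, 30)) [-12.93  -0.19]
big ('T', 'jaw', (18, 110, 30)) [13.2   0.64]
big ('T', 'jaw', (18, -110, 30)) [13.16  0.63]
big ('T', 'jaw', (-18, -110, 30)) [-13.91  -0.57]
big ('S', 'jaw', (18, 110, 30)) [0.8 5.6]
big ('S', 'jaw', (18, -110, 30)) [0.54 5.81]
big ('S', 'jaw', (-18, -110, 30)) [-0.32 -5.19]
big ('S', 'jaw', (-18, 110, 30)) [-0.56 -5.12]
big ('S', 'jaw', (-18, -110, 0)) [-0.41 -4.96]
big ('S', 'jaw', (-18, 110, 0)) [-0.74 -6.46]
big ('T', 'packer', (-16, 28, 30)) [ 0.93 -0.6 ]
long in bed mm [68.61627222 53.12845131] 0.0246970420346979
short in bed mm [ 71.19608199 -54.9978605 ] 0.01650578076449627
```

The fit residuals are good. The jaw ones aren't, because I swapped the jaw's x signs in the labels. I'll refit it and then pick up the jaw.

Run:
```python
from fit import *
from cell import env
o=[]
def A(cam,b,u0,v0,s,L):
    for P,X,Y in L:o.append((cam,b,P,cr(u0,v0,s,X,Y)-(np.array([.31,.72]) if cam=="S" else 0)))
A("T","jaw",165,205,6,[((18,110,30),156,44),((-18,110,30),76,42),((-18,-110,30),38,520),((18,-110,30),121,524),((0,80,30),110,108),((0,-80,30),82,456)])
A("S","jaw",200,155,8,[((-18,110,30),500,92),((-18,-110,30),34,120),((18,-110,30),41,165),((18,110,30),503,136),((0,-80,30),99,136),((0,80,30),437,116),((18,-110,0),48,215),((18,110,0),505,198)])
x,y,a=fit(o,dict(jaw=(.4,.25,-1.57)))["jaw"]
yaw=a+np.pi/2+np.pi
R=[np.pi,0,yaw]
print("yaw",yaw)
env.set_gripper(0.05)
env.move_pose([x,y,.15],R)
env.move_linear([x,y,.050],R,max_speed=.12)
print(env.observe()["wrist_force"])
env.set_gripper(0.0)
s=env.observe();print(s["clock"],s["position"],s["width"],s["wrist_force"],s["qpos"])
import cv2
env.move_linear([x,y,.16],R,max_speed=.12)
s=env.observe();print(s["clock"],s["position"],s["width"],s["wrist_force"],s["moment"])
# over the seat
import numpy as np
b=np.load("poses.npy",allow_pickle=True).item()["bed"]
c,d=np.cos(b[2]),np.sin(b[2]);sx,sy=b[0]-.078*c,b[1]-.078*d
Rb=[np.pi,0,b[2]+np.pi/2]
q=env.inverse_kinematics([sx,sy,.125],Rb);print(q,sx,sy)
env.move_pose([sx,sy,.125],Rb)
s=env.observe();print(s["clock"],s["position"],s["tcp_rot"],s["wrist_force"],s["moment"])
for n in("top","side"):
    cv2.imwrite(f"pics/{n}1_raw.png",env.camera(n)["pixels"][:,:,::-1])
from h import crop
crop(cv2.imread("pics/top1_raw.png"),230,150,114,85,7,"pics/t1.png")
crop(cv2.imread("pics/side1_raw.png"),225,150,110,80,7,"pics/s1.png")
```

```text
jaw x 0.4692 y 0.2969 yaw -1.6104 rms 0.39
side off [-0.18139012 -0.24968967]
big ('S', 'jaw', (18, 110, 0)) [ 0.1  -1.48]
yaw 3.1020200662437256
[0.32730747 0.05633326 0.25177699]
3.7083 [0.46921935 0.29672151 0.05006082] 0.0159274178711267 [-0.261039   -0.86489867  0.75662951] [ 4.61948456e-01  1.93131773e-01  1.59597411e+00 -3.25521240e-04
  1.35254769e+00 -1.06914201e+00]
4.775 [0.46853259 0.29660111 0.15872584] 0.015465289613490519 [-0.15626496 -0.36994333 -3.23709756] [ 0.02298855 -0.01386037 -0.04062896]
[-0.13797662  0.05594392  1.59269714  0.          1.49295159 -0.2243807 ] 0.5184460837854051 -0.014847791442864213
5.9833 [ 0.51846195 -0.01406512  0.12487747] [-3.14149900e+00 -7.80365105e-04  1.65865287e+00] [-0.12626086  0.24804581 -2.3538582 ] [-0.12688311  0.02504768  0.01231122]
```

View pics/t1.png

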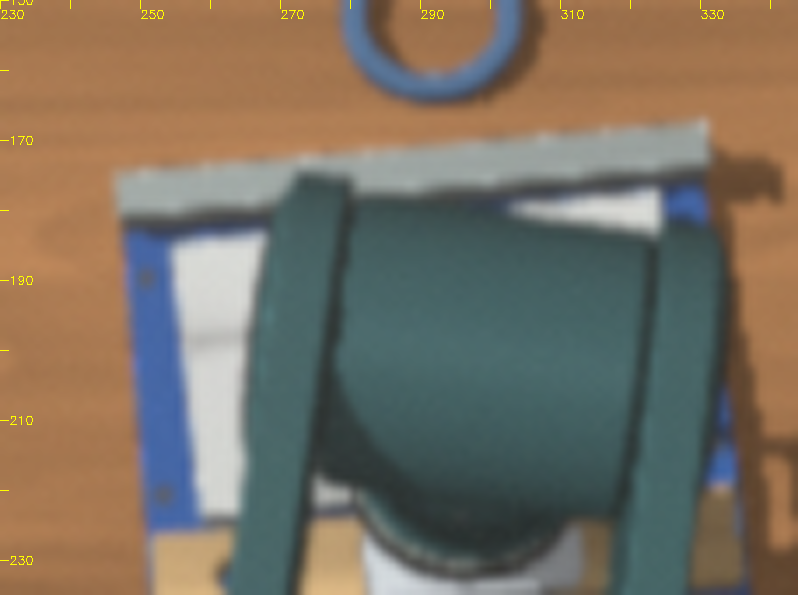

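View pics/s1.png

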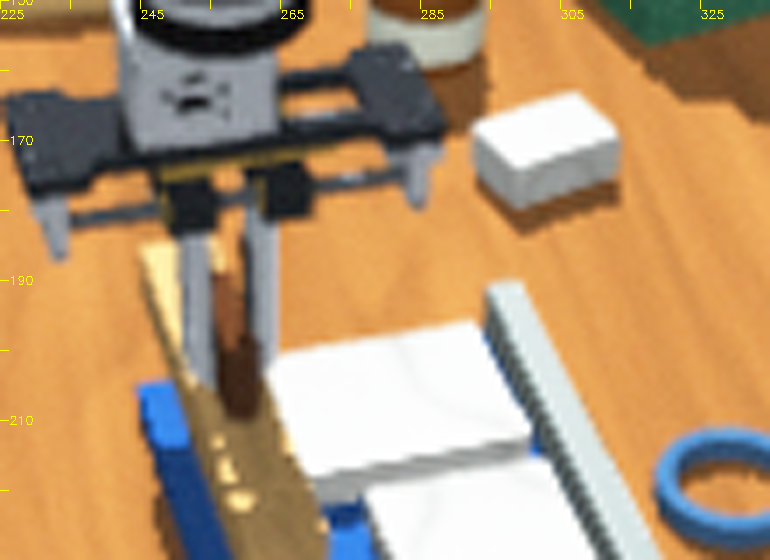

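Run:
```python
from h import *
from cell import env
env.pause(.2)
s=env.observe();print(s["clock"],s["position"],s["tcp_rot"],s["wrist_force"],s["moment"])
t=cv2.imread("pics/top1_raw.png");s=cv2.imread("pics/side1_raw.png")
crop(t,240,210,105,50,7,"pics/t1b.png")
crop(s,230,175,70,90,6,"pics/s1b.png")
```

```text
6.2833 [ 0.51857741 -0.01401968  0.12511975] [ 3.14133342e+00 -5.53014155e-05  1.65885321e+00] [ 0.05527929  0.24602126 -2.33717263] [-0.077641    0.06095764 -0.00543288]
```

View pics/t1b.png

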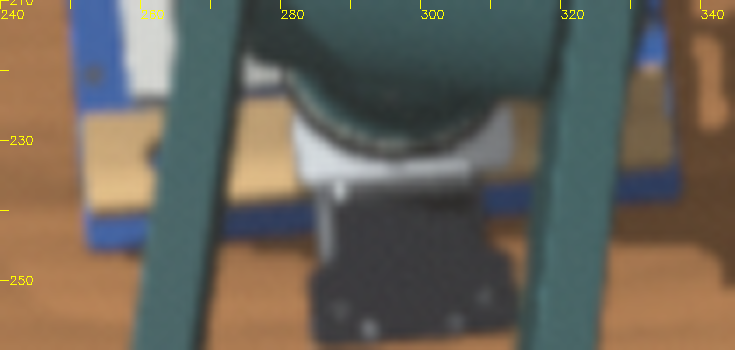

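View pics/s1b.png

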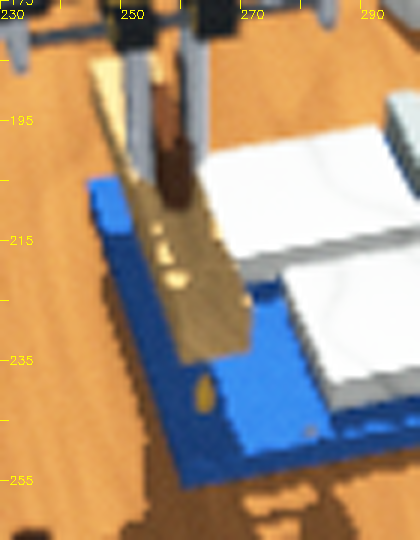

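Run:
```python
from fit import *
o=[]
def A(cam,b,u0,v0,s,L):
    for P,X,Y in L:o.append((cam,b,P,cr(u0,v0,s,X,Y)-(np.array([.31,.72]) if cam=="S" else 0)))
A("T","jaw",240,210,7,[((18,110,105),83,112),((-18,110,105),90,210),((18,-110,105),668,66),((-18,-110,105),674,166)])
J=fit(o,dict(jaw=(.5185,-.015,.08)))["jaw"]
A("S","jaw",230,175,6,[((-18,-110,75),182,362),((18,-110,75),252,348),((-18,110,105),92,62)])
J=fit(o,dict(jaw=(.5185,-.015,.08)))["jaw"]
# bed from top only
o=[];A("T","bed",240,160,7,[((-100,120,18),90,598),((-100,-120,18),682,543),((98,120,46),44,104),((98,-120,46),636,52),((80,120,46),53,150),((80,-120,46),638,98),((-78,80,36),178,531),((-78,-80,36),577,497)])
fit(o,dict(bed=(.59,-.01,.08)))
o=[];A("T","pins",240,160,7,[((0,80,38),178,531),((0,-80,38),577,497)])
fit(o,dict(pins=(.5185,-.01,.08)))
```

```text
jaw x 0.5181 y -0.0132 yaw 0.0750 rms 0.27
side off [0. 0.]
jaw x 0.5181 y -0.0131 yaw 0.0784 rms 0.3
side off [ 0.18973789 -0.92068616]
bed x 0.5960 y -0.0088 yaw 0.0873 rms 0.43
side off [0. 0.]
big ('T', 'bed', (80, 120, 46)) [-0.94 -0.41]
pins x 0.5177 y -0.0144 yaw 0.0836 rms 0.24
side off [0. 0.]
```

Run:
```python
from cell import env
import numpy as np
Rb=[np.pi,0,.0864+np.pi/2]
x,y=.5182,-.0160
env.move_linear([x,y,.095],Rb,max_speed=.08)
f0=env.observe()["wrist_force"];print(f0)
for z in (.089,.085,.081,.077,.073,.070,.068):
    env.move_linear([x,y,z],Rb,max_speed=.03)
    s=env.observe();f=s["wrist_force"]-f0
    print(round(s["clock"],2),z,s["position"].round(4),f.round(1),s["moment"].round(2))
    if abs(f[2])>8 : break
```

```text
[ 0.33922666 -0.45801017 -2.46677635]
7.16 0.089 [ 0.5182 -0.016   0.089 ] [-0.   0.2 -0.1] [-0.04  0.06 -0.05]
7.44 0.085 [ 0.518  -0.016   0.0847] [-0.2  0.5 -0.7] [-0.06  0.02 -0.04]
7.72 0.081 [ 0.5179 -0.016   0.0806] [ 0.   0.3 -0. ] [-0.07  0.   -0.02]
8.01 0.077 [ 0.518  -0.016   0.0767] [-0.9  0.1  0.2] [-0.12  0.02 -0.01]
8.29 0.073 [ 0.518  -0.0161  0.0727] [0.1 1.  0.3] [-0.1   0.03  0.  ]
8.54 0.07 [ 0.5181 -0.016   0.0697] [-0.1 -0.2 -1.6] [-0.13  0.01 -0.02]
8.79 0.068 [ 0.5182 -0.0159  0.068 ] [ 0.4  1.7 -0.5] [-0.07  0.03  0.03]
```

Run:
```python
from cell import env
import numpy as np,cv2
Rb=[np.pi,0,.0864+np.pi/2]
x,y=.5182,-.0160
for z in (.067,.066,.065):
    env.move_linear([x,y,z],Rb,max_speed=.03)
    s=env.observe();print(round(s["clock"],2),z,s["position"].round(4),s["wrist_force"].round(1),s["moment"].round(2))
    if s["wrist_force"][2]>3: break
env.set_gripper(.04)
s=env.observe();print(s["width"],s["wrist_force"])
env.move_linear([x,y,.17],Rb,max_speed=.2)
env.move_pose([.4243,-.2427,.17],[np.pi,0,-.1166+np.pi/2])
s=env.observe();print(s["clock"],s["position"],s["qpos"])
from h import crop
for n in("top","side"):
    cv2.imwrite(f"pics/{n}2_raw.png",env.camera(n)["pixels"][:,:,::-1])
crop(cv2.imread("pics/top2_raw.png"),240,160,105,92,6,"pics/t2.png")
crop(cv2.imread("pics/side2_raw.png"),235,180,100,80,7,"pics/s2.png")
```

```text
9.04 0.067 [ 0.5183 -0.016   0.068 ] [-3.6  0.6  5.5] [0.01 0.65 0.  ]
0.04031321866008071 [-0.54407078  0.05119729  1.23061717]
11.2583 [ 0.42440345 -0.24184942  0.16919911] [-6.34672649e-01 -3.37294110e-02  1.59415429e+00  8.36699573e-04
  1.58271955e+00 -5.18700683e-01]
```

View pics/t2.png

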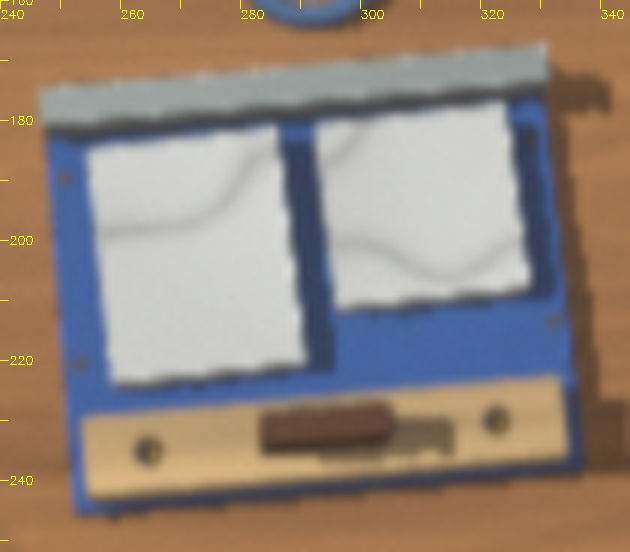

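View pics/s2.png

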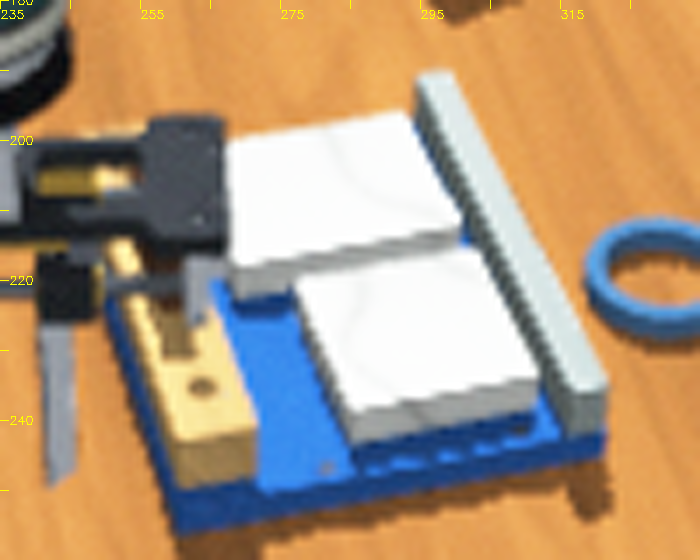

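The jaw is seated: contact came exactly at TCP z = 0.068 and both views show it flat. Next is the packer.

Run:
```python
from cell import env
import numpy as np,cv2
R=[np.pi,0,-.1166+np.pi/2]
x,y=.4243,-.2427
env.move_linear([x,y,.055],R,max_speed=.12)
print(env.observe()["wrist_force"])
env.set_gripper(0.0)
s=env.observe();print(s["clock"],s["position"],s["width"],s["wrist_force"],s["qpos"])
env.move_linear([x,y,.17],R,max_speed=.15)
b=.0864;c,d=np.cos(b),np.sin(b)
px,py=.5962+c*-.0384-d*-.055,-.0081+d*-.0384+c*-.055
Rb=[np.pi,0,b+np.pi/2]
env.move_pose([px,py,.16],Rb)
env.move_linear([px,py,.125],Rb,max_speed=.1)
env.pause(.3)
s=env.observe();print(px,py,s["clock"],s["position"],s["width"],s["tcp_rot"],s["wrist_force"],s["moment"])
from h import crop
for n in("top","side"):
    cv2.imwrite(f"pics/{n}3_raw.png",env.camera(n)["pixels"][:,:,::-1])
crop(cv2.imread("pics/top3_raw.png"),240,160,105,92,6,"pics/t3.png")
crop(cv2.imread("pics/side3_raw.png"),235,180,100,80,7,"pics/s3.png")
```

```text
[ 0.02768328 -0.26560075 -0.00988994]
12.9417 [ 0.42455132 -0.24285469  0.05547391] 0.01800621559244349 [0.11671773 1.14475242 2.02068943] [-6.35609177e-01  4.57030391e-02  1.74869945e+00  4.51602707e-05
  1.34637269e+00 -5.19000514e-01]
0.5626893280512013 -0.06620847498893771 15.5583 [ 0.56311453 -0.06631349  0.12580749] 0.017824758330102292 [3.14023252e+00 4.66297332e-04 1.65722617e+00] [-0.10628326 -0.72279618 -1.28239195] [-0.07423802  0.0660563  -0.01806194]
```

View pics/t3.png

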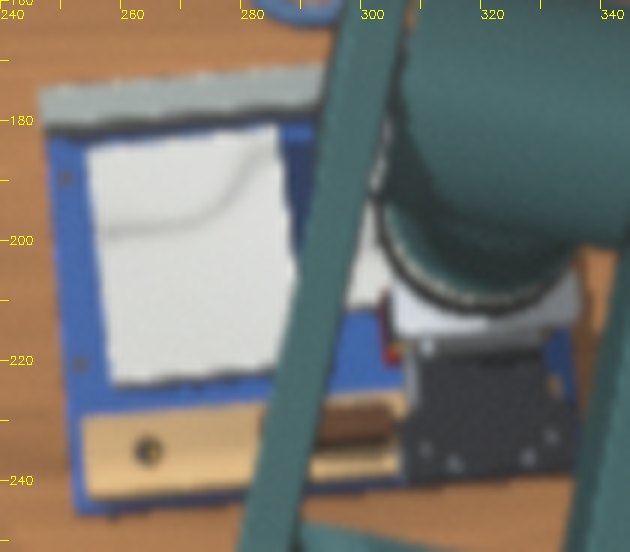

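View pics/s3.png

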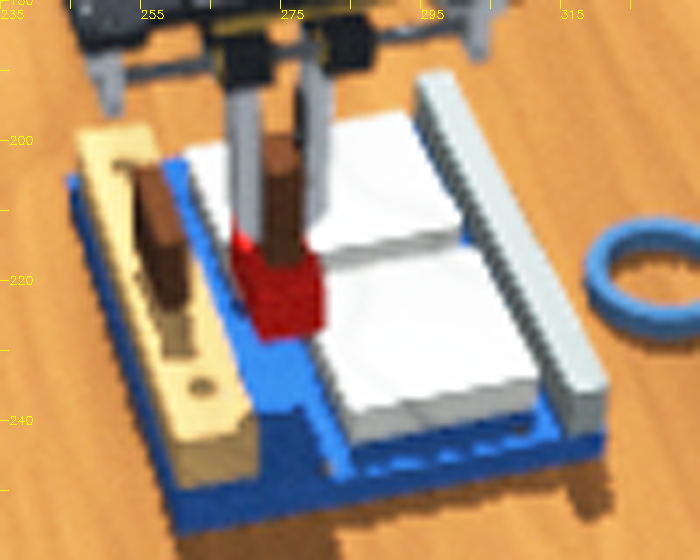

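Run:
```python
from fit import *
o=[]
for P,X,Y in [((-16,-28,70.5),262,340),((16,-28,70.5),326,333),((16,-28,100.5),321,283),((-16,-28,100.5),256,289)]:
    o.append(("S","pk",P,cr(235,180,7,X,Y)-np.array([.31,.72])+0))
# same-picture jaw top-right end + tile near edge
for P,X,Y in [((-18,-110,48),176,442),((18,-110,48),258,428),((18,-110,18),258,478),((-18,-110,18),180,487)]:
    o.append(("S","jaw",P,cr(235,180,7,X,Y)-np.array([.31,.72])))
for P,X,Y in [((0,-45,40),539,376),((-88,-45,40),349,411),((-88,-45,18),357,444),((0,-45,18),536,408)]:
    o.append(("S","sh",P,cr(235,180,7,X,Y)-np.array([.31,.72])))
import fit as F
r=fit(o,dict(pk=(.563,-.066,.086),jaw=(.518,-.015,.086),sh=(.6718,-.0568,.1)))
a=.0864
for n,v in r.items():
    d=v[:2]-np.array([.5962,-.0081]);print(n,np.array([np.cos(a)*d[0]+np.sin(a)*d[1],-np.sin(a)*d[0]+np.cos(a)*d[1]])*1000)
```

```text
pk x 0.5646 y -0.0606 yaw 0.0060 rms 0.52
jaw x 0.5227 y -0.0109 yaw 0.0414 rms 0.2
sh x 0.6721 y -0.0529 yaw 0.1077 rms 0.38
side off [0.11914322 0.55593549]
big ('S', 'pk', (-16, -28, 70.5)) [-1.01  0.16]
big ('S', 'pk', (16, -28, 100.5)) [ 1.02 -0.24]
big ('S', 'sh', (-88, -45, 18)) [-0.82  0.24]
pk [-36.05955204 -49.61613592]
jaw [-73.46857493   3.50838166]
sh [ 71.80054243 -51.17285698]
```

Run:
```python
from cell import env
import numpy as np
b=.0864
px,py=.5625,-.0662
Rb=[np.pi,0,b+np.pi/2]
f0=env.observe()["wrist_force"]
for z in (.108,.1,.094,.088,.082,.0775,.0755,.0745,.0735,.0725,.072,.0715):
    env.move_linear([px,py,z],Rb,max_speed=.05)
    s=env.observe();f=s["wrist_force"]-f0
    print(round(s["clock"],2),z,s["position"].round(4),f.round(1),s["moment"].round(2))
    if abs(f[2])>4 or np.hypot(*f[:2])>4: break
```

```text
16.15 0.108 [ 0.5621 -0.0661  0.1073] [ 0.1 -0.5 -0.5] [-0.08  0.11 -0.01]
16.46 0.1 [ 0.5622 -0.0661  0.0994] [-0.8 -0.1 -1.2] [-0.04  0.06  0.02]
16.73 0.094 [ 0.5621 -0.0661  0.0934] [ 0.3 -0.4 -0.1] [-0.06  0.12  0.02]
16.99 0.088 [ 0.5621 -0.0661  0.0874] [ 0.1 -0.3 -0.5] [-0.07  0.06  0.06]
17.26 0.082 [ 0.5621 -0.0661  0.0814] [ 1.7 -1.9 -1. ] [-0.09  0.08 -0.06]
17.51 0.0775 [ 0.5622 -0.0662  0.077 ] [ 0.  -0.4 -0.4] [-0.07  0.03  0.01]
17.76 0.0755 [ 0.5624 -0.0662  0.0754] [-0.4 -0.2 -1.3] [-0.08  0.12 -0.03]
18.01 0.0745 [ 0.5625 -0.0662  0.0745] [ 0.8 -0.  -1. ] [-0.06  0.07 -0.01]
18.26 0.0735 [ 0.5626 -0.0662  0.0735] [-0.4 -1.1 -0.2] [-0.04  0.1  -0.04]
18.51 0.0725 [ 0.5626 -0.0662  0.0735] [-2.9  0.   5.3] [-0.01  0.58  0.02]
```

Run:
```python
from cell import env
import numpy as np
b=.0864;e=np.array([np.cos(b),np.sin(b)])
p0=np.array([.5625,-.0662]);Rb=[np.pi,0,b+np.pi/2]
for k in list(range(2,12,2))+list(np.arange(11,19,.7)):
    p=p0+e*k/1000
    env.move_linear([p[0],p[1],.0736],Rb,max_speed=.02)
    s=env.observe();f=s["wrist_force"];q=s["position"]
    print(round(s["clock"],2),round(k,1),"along",round(1000*float((q[:2]-p0)@e),2),"z",round(q[2],4),f.round(1),"Fx",round(float(f[:2]@e),1),s["moment"].round(2),s["tcp_rot"][2].round(4))
    if f[:2]@e<-12: break
```

```text
18.77 2 along 2.57 z 0.0735 [0.9 0.9 0.8] Fx 1.0 [-0.06 -0.13  0.01] 1.6572
19.02 4 along 4.11 z 0.0735 [-0.5 -0.2  0.3] Fx -0.6 [-0.1   0.07  0.01] 1.6572
19.27 6 along 5.63 z 0.0735 [-2.5 -0.6  1.4] Fx -2.5 [-0.19  0.58  0.03] 1.6572
19.52 8 along 7.39 z 0.0735 [-3.9 -0.1  3.2] Fx -3.9 [-0.17  0.98  0.04] 1.6573
19.77 10 along 9.79 z 0.0735 [-4.5 -0.2  3.1] Fx -4.5 [-0.03  0.95 -0.04] 1.6571
20.02 11.0 along 10.77 z 0.0735 [-4.2  0.8  4. ] Fx -4.1 [-0.08  1.05 -0.  ] 1.6572
20.27 11.7 along 11.62 z 0.0735 [-4.5  0.3  2.8] Fx -4.4 [-0.09  1.03  0.02] 1.6572
20.52 12.4 along 12.43 z 0.0735 [-4.2  0.   2.3] Fx -4.2 [-0.08  1.01  0.  ] 1.6571
20.77 13.1 along 13.2 z 0.0735 [-3.7 -0.4  1. ] Fx -3.8 [-0.17  0.94 -0.05] 1.6572
21.02 13.8 along 13.93 z 0.0735 [-4.6 -0.2  2.2] Fx -4.6 [-0.24  0.91 -0.05] 1.6572
21.27 14.5 along 14.42 z 0.0735 [-3.9 -0.   2.3] Fx -3.9 [-0.18  1.01 -0.03] 1.6572
21.52 15.2 along 14.52 z 0.0736 [-6.1 -0.6  2.8] Fx -6.1 [-0.28  1.31 -0.  ] 1.6572
21.77 15.9 along 14.6 z 0.0736 [-8.8 -0.7  4. ] Fx -8.8 [-0.26  1.63  0.01] 1.6572
22.02 16.6 along 14.66 z 0.0736 [-9.1 -0.5  5.7] Fx -9.1 [-0.24  1.95 -0.02] 1.6572
22.27 17.3 along 14.75 z 0.0736 [-10.3  -1.1   6.1] Fx -10.3 [-0.31  2.16  0.02] 1.6572
22.52 18.0 along 14.83 z 0.0736 [-12.   -2.    6.6] Fx -12.1 [-0.38  2.57  0.05] 1.6572
```

Run:
```python
from cell import env
import numpy as np,cv2
b=.0864;e=np.array([np.cos(b),np.sin(b)])
p0=np.array([.5625,-.0662]);Rb=[np.pi,0,b+np.pi/2]
for k in np.arange(19,26,1):
    p=p0+e*k/1000
    env.move_linear([p[0],p[1],.0736],Rb,max_speed=.02)
    s=env.observe();f=s["wrist_force"];q=s["position"]
    print(round(s["clock"],2),round(k,1),"along",round(1000*float((q[:2]-p0)@e),2),"z",round(q[2],4),"Fx",round(float(f[:2]@e),1),f[2].round(1),s["moment"].round(2),s["tcp_rot"].round(4),s["width"])
    if f[:2]@e<-19: break
env.pause(.3)
s=env.observe();print(s["wrist_force"],s["clock"])
from h import crop
for n in("top","side"):
    cv2.imwrite(f"pics/{n}4_raw.png",env.camera(n)["pixels"][:,:,::-1])
crop(cv2.imread("pics/top4_raw.png"),240,160,105,92,6,"pics/t4.png")
crop(cv2.imread("pics/side4_raw.png"),235,180,100,80,7,"pics/s4.png")
```

```text
22.77 19 along 14.92 z 0.0736 Fx -14.2 9.3 [-0.36  3.03  0.05] [-3.1317  0.      1.6572] 0.017959767612729504
23.02 20 along 15.02 z 0.0737 Fx -16.5 11.4 [-0.43  3.45 -0.  ] [-3.1295 -0.      1.6571] 0.018009924315800268
23.27 21 along 15.15 z 0.0737 Fx -18.4 13.4 [-0.44  3.94  0.01] [-3.1274e+00 -1.0000e-04  1.6571e+00] 0.018081970466506517
23.52 22 along 15.26 z 0.0738 Fx -20.5 14.0 [-0.52  4.45  0.06] [-3.1253e+00 -1.0000e-04  1.6571e+00] 0.01781204148151602
[-21.29869887  -1.70319664  12.86732782] 23.825
```

View pics/t4.png

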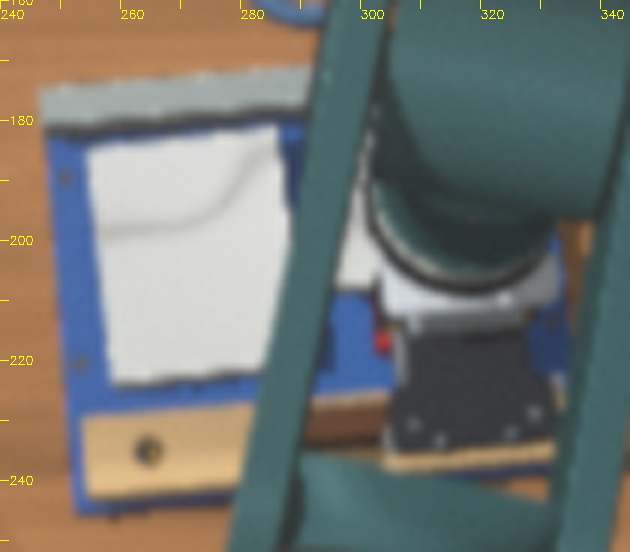

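View pics/s4.png

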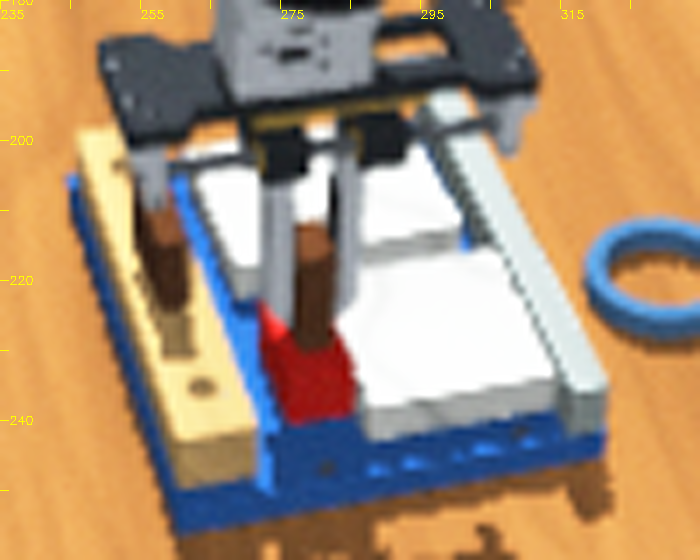

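Run:
```python
from h import *
s=cv2.imread("pics/side4_raw.png")
crop(s,280,205,50,45,14,"pics/s4z.png")
from fit import *
b=.0864
# expected pixels in zoom for flush tile (x back = 80) and 2mm short
for back in (80,78):
    for y in (-10,-100):
        P=np.array([.5962+np.cos(b)*back/1000-np.sin(b)*y/1000,-.0081+np.sin(b)*back/1000+np.cos(b)*y/1000,.040])
        q=proj(S,P)+[.31,.72];print(back,y,((q-[280,205]+.5)*14).round(0))
```

```text
80 -10 [361. 145.]
80 -100 [485. 397.]
78 -10 [352. 146.]
78 -100 [477. 398.]
```

View pics/s4z.png

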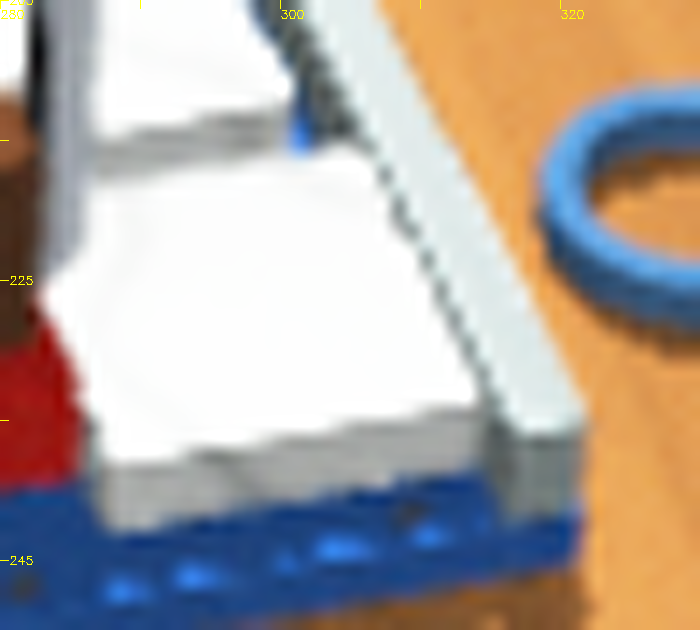

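Run:
```python
from cell import env
s=env.observe();print(s["clock"],s["wrist_force"],s["moment"],s["width"])
print(env.job_done())
```

```text
23.925 [-20.46689612  -2.8767462   13.43932788] [-0.50834272  4.38289623  0.03869802] 0.017665883411672786
the job is handed in; nothing more can be done
None
```

The job is handed in at 23.9 s of the 58 s allowed. The arm is still gripping the packer and holding the short tile against the fence.

- **Jaw:** I seated it over both pins and let go. It met no resistance going down until it touched the bed at the expected height, and both camera views show it flat and still seated.
- **Packer and tile:** I lowered the packer to the bed in the gap at the short (right-hand) tile, with no side contact on the way down. The tile slid at about 4 N and stopped at the fence. I then raised the push to about 20 N.
- **Last checks:** There was almost no twisting moment at the wrist (0.04 N m), so the push is balanced across the tile. The tile's two back corners in the side picture match a flush tile to within about 1 mm. The long tile and jaw look unmoved in the last pictures.

One check was weaker: a side-camera fit taken just before lowering the packer put parts 1–5 mm off the earlier estimate. It was based on only a few corners, so I relied on the forces during lowering instead, and these showed no contact with the jaw or tile. At 20 N the tool leans about 0.016 rad, so the packer may be tilted about 1° on the bed.

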